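# Clear the brush and lift the filter cassette out of the dust extractor

### The arm

A 6-joint arm with a two-finger parallel gripper is mounted at the origin on the work surface. World frame = base frame: x ahead of the robot, y to its left, z up, the work surface at z = 0. Lengths are in m, angles in rad, forces in N, time in s.
With the tool pointing down it reaches from about 0.425 to 1.125 m from the base axis. Payload 14.9 kg.
Tool frame: the origin (TCP) lies at the very end of the fingers, on their centre line; the grasp point (between the pads) lies robot.grasp_offset behind it (robot.grasp_offset is the distance from the TCP to the grasp point, in m); z points along the fingers, y is the direction in which the jaws open and shut (so a half turn about z gives the same grasp; the last joint's range is limited). The gripper opens to 91 mm and grips with 3 to 60 N. Pads are 32 mm wide; open, the fingers measure 118 mm over their backs; the gripper's body (76 mm by 178 mm) begins 60 mm behind the grasp point.
Start: joints at [1.194, 0.379, 1.734, -0, 1.028, -0.033], TCP at [0.236, 0.659, 0.214] pointing down, gripper open.
Joint ranges: [-2.77, 2.77], [-0.74, 2.19], [0, 2.66], [-1.06, 4.2], [0.31, 2.87], [-3.08, 3.08]. Speed limits (rad/s): [1.89, 1.89, 2.39, 3.14, 3.14, 3.14].

### API

Orientations are given as a rotation vector (axis times angle).
In Python, from rig import robot, effector, solver, optics, ticket gives the robot as it stands. Calls block until the motion is done:
- robot.movep(position, orientation): joint-space move of the TCP to a pose.
- robot.move_l(position, velocity=0.15, ori=None): straight line of the TCP; ori=None keeps the orientation; velocity is the mean speed in m/s.
- robot.move_j(angles): joint-space move.
- effector.release() and effector.close_gripper(effort=None): open the fingers fully, or close them until they stop; effort is the grip in N (None keeps the last).
- robot.wait(seconds).
- solver.ik(position, orientation): joint angles nearest the present ones, or None.
- optics.capture(name): name is "side" or "top"; returns the picture (480x640x3 uint8, blue, green, red); there is no depth.
- optics.camera_params(name): a dict with "fx", "fy", "cx", "cy" (pixels), "rvec" (rotation vector, rad) and "tvec" (3), from world to camera coordinates, as OpenCV has them. Camera axes: x right, y down, z forward; pixel columns grow to the right and rows downward; lengths in m; the calibration is good to about 2 mm. A picture is of the moment at which its call begins. camera_params takes no time and is no camera call.
A pose or a line that the arm cannot do raises robot.PlanningError and nothing moves.
- ticket.close_job(): hands the job in, once; it reports no verdict.
Readings, each from a call of its own:
- robot.get_t(): time.
- robot.get_q(): joint angles.
- robot.get_dq(): joint speeds.
- robot.get_effort(): joint torques, N m.
- robot.get_ee_pos(): TCP position.
- robot.get_tool_rot(): TCP orientation.
- robot.get_force(): force on the tool from outside, world axes, zero at the start.
- robot.get_moment(): the same for the moment, N m.
- robot.get_width(): opening from 0.0 (shut) to 1.0 (fully open).
Only numpy, scipy, OpenCV 4.12 (cv2) and the standard library are available. Lean on these libraries where they do the work, as an engineer would, in place of code of your own. Each camera call takes 0.05 s, during which the arm holds its last target.

### The job

A paint brush has been left lying on top of the dust extractor's filter cassette: lay it flat across both rails of the brush rest, in a free bay, and let go of it. Then pinch the cassette's two orange side catches together, lift the cassette upright out of its slot and finish still holding it by the pinched catches, steady and at least 3 cm clear above the extractor's deck, so that I can look at the pleats. Keep the brush off the table and do not disturb the other brush, the pots or the other things standing about.

Things in the scene. Friction and masses are not known exactly. Their poses are not given: they have to be found in the camera images.
- extractor: Table-top dust extractor, fixed white box 260 (x) x 240 (y) x 100 mm high; origin at the centre of its underside, z up. Louvred intake on its -x face, flush fan guard in the rear (+x) half of the deck (flat top, 100 mm above the origin). The cassette's slot crosses the deck, centred at x = -45 mm, y = 0. Besides the cassette only a dial 11 mm high stands up, over 60 mm from the catches.
- cassette: Grey filter cassette, white pleats, 41 (x) x 160 (y) x 104 mm (z), 0.16-0.36 kg; origin at the centre of its underside. Seated: axes as the extractor's, origin 30 mm above the extractor's, 70 mm below the deck, 34 mm above it, 1.2 mm play. Finger block (36 x 100 mm, flat top at z = 104) between the catches. Teeth under the deck lock it unless both catches are pinched 5 mm; lifts straight up.
- catch_front (a joint): Inward travel in m of the orange catch on the cassette's -x side: 0 released, 0.0065 at its stop. Springs back when let go: 2.5 N at 0, 5.75 N at the stop. At the stop it carries the pinching force into the cassette, and the cassette can be lifted by it.
- catch_rear (a joint): The same for the orange catch on the cassette's +x side.
- catch_front_pad (a point): Centre of the outer face of the front catch's thumb plate: 26 mm along the cassette's y, 23 mm high (8 to 31 mm above the deck when seated). Released it lies at x = -30, y = 0, z = 90 mm of the cassette. The two plates measure 60 mm over their outer faces released, 47 mm at their stops; pinch along the cassette's x axis.
- catch_rear_pad (a point): The same for the rear catch; as released at x = +30 mm, y = 0, z = 90 mm of the cassette.
- brush: Flat paint brush, light wooden handle, 220 mm long, 0.05-0.08 kg; starts flat on the cassette's finger block, along its x within 30 degrees, bristles to -x. Origin on its flat underside at mid-length, within 5 mm of its balance point; x along it to the ochre bristles, z up. Handle x = -110 to +40 mm, 20 mm wide (y), 12 mm thick; ferrule and bristles beyond, 36 mm wide, 14 mm thick.
- brush_rest: Fixed wooden brush rest, base 96 (x) x 196 mm (y); origin at the centre of its underside. Two rails along y at x = -35 and +35 mm, 8 mm wide, tops at z = 50 mm; a brush lies across both, along the rest's x, either way round. Pins 6 mm thick, up to z = 63 mm, at y = -90, -30, 30 and 90 mm part the rails into bays centred at y = -60, 0, +60 mm. The red brush lies at +60; the others are free.
- spare_brush: Brush of the same shape and size with a red handle, loose, lying in the bay at y = +60 mm of the rest. Leave it alone.
- pot_gold: Loose black paint pot with gold drips, 84 mm wide, 62 mm high, towards the far edge of the table. Leave it alone.
- pot_red: Loose black paint pot with red drips, same size, to the right. Leave it alone.
- tape_roll: Loose roll of masking tape lying flat, 100 mm wide, 24 mm high. Leave it alone.
- paint_bottle: Loose white paint bottle with a blue label, 60 mm wide, 150 mm high, to the left. Leave it alone.
- brush_mug: Loose empty white mug without a handle, 76 mm wide, 95 mm high, to the right. Leave it alone.

How it is judged:
By the outcome, as a careful person would: the job done as asked, in the order asked, and still so for the second after the job is handed in, while the arm keeps its last pose, push and grip.
It also fails if it takes over 58 s, if anything falls off the work surface, if the arm or the gripper's body presses on something with over 40 N, if the wrist force passes 120 N, or if a joint passes its speed limit or range.

## Working session

There is one attempt and no reset: what is moved stays moved. The work goes in short steps, each a Python script; the robot and the scene stay as the last script left them, time stands still between calls to the robot, and variables do not carry over. Pictures are saved under pics/ and viewed, and the job is handed in when it is done.

```bash
ls; mkdir -p pics
python3 - <<'E'
from rig import robot, effector, solver, optics, ticket
import cv2
for n in("side","top"):
    cv2.imwrite(f"pics/{n}0.png",optics.capture(n)); print(n,optics.camera_params(n))
print(robot.grasp_offset,robot.get_t(),robot.get_tool_rot(),robot.get_width())
E
```

```text
pics
side {'fx': 462.7466867623521, 'fy': 462.7466867623521, 'cx': 314.27193491874925, 'cy': 245.13702095345764, 'rvec': array([ 2.25052297, -0.57782096,  0.23632262]), 'tvec': array([-0.47127742,  0.25766904,  1.26250097])}
top {'fx': 605.029399528033, 'fy': 605.029399528033, 'cx': 319.555913562007, 'cy': 230.67183417293967, 'rvec': array([ 2.1243128 , -2.11426368,  0.19143552]), 'tvec': array([-0.00610924,  0.55134911,  1.83927043])}
0.0188 0.1 [-5.37390533e-01 -3.09510281e+00  1.48427505e-03] 0.9995937894179737
```

View pics/top0.png

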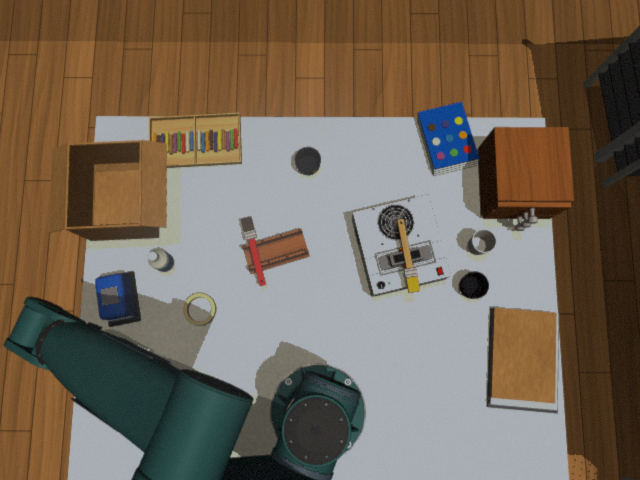

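View pics/side0.png

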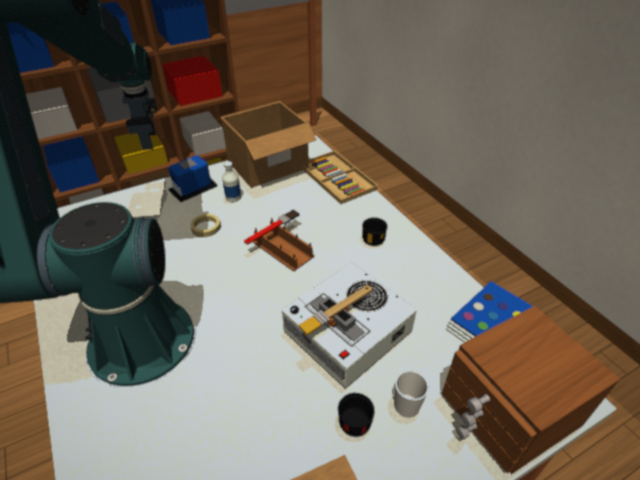

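The top view shows the extractor around (400,245), with the brush on it running from the bristles at (413,285) to the handle end at (402,220). The rest is around (277,250) and its red brush is in the left bay. I'll enlarge these areas.

Run:
```python
import cv2
t=cv2.imread("pics/top0.png");s=cv2.imread("pics/side0.png")
cv2.imwrite("pics/tA.png",cv2.resize(t[185:305,340:500],None,fx=5,fy=5,interpolation=cv2.INTER_CUBIC))
cv2.imwrite("pics/tB.png",cv2.resize(t[200:305,230:330],None,fx=5.5,fy=5.5,interpolation=cv2.INTER_CUBIC))
cv2.imwrite("pics/sA.png",cv2.resize(s[250:400,270:430],None,fx=4,fy=4,interpolation=cv2.INTER_CUBIC))
```

```text
(no output)
```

View pics/tA.png

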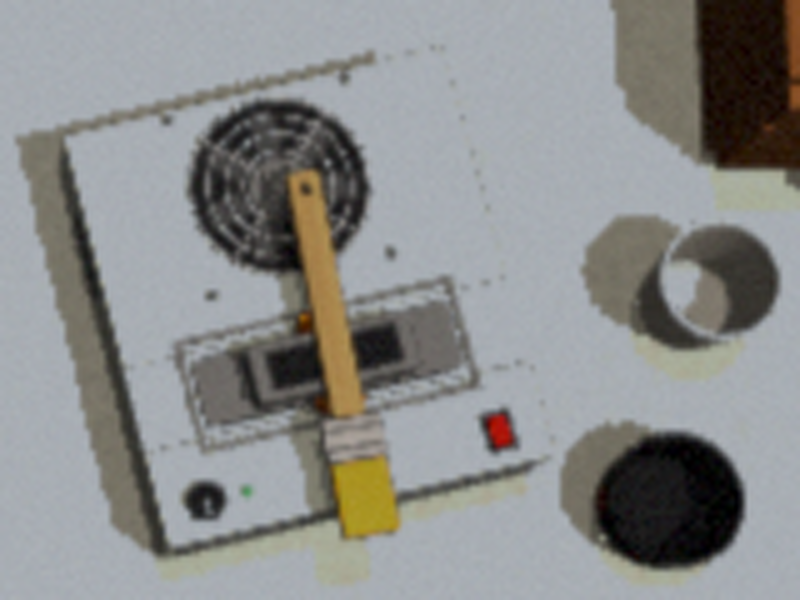

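View pics/tB.png

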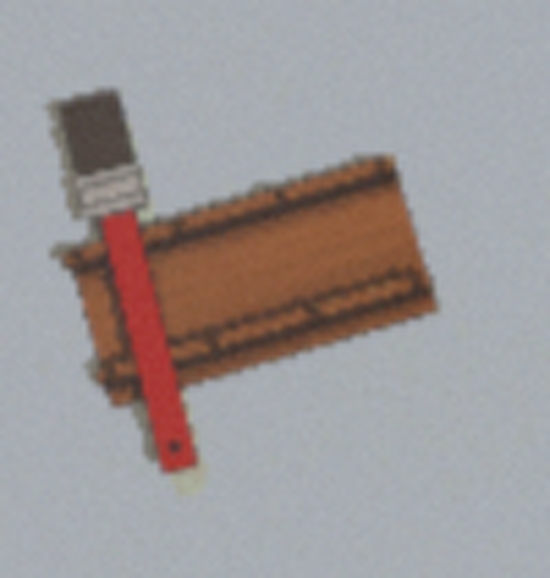

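View pics/sA.png

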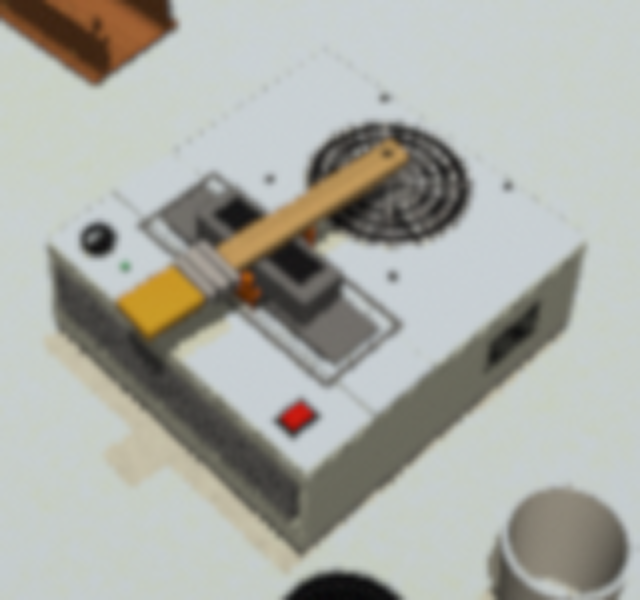

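```bash
cat > h.py <<'E'
import numpy as np, cv2
from rig import robot, effector, solver, optics, ticket
def cam(n):
    p=optics.camera_params(n); K=np.array([[p['fx'],0,p['cx']],[0,p['fy'],p['cy']],[0,0,1]])
    return K,np.array(p['rvec'],float),np.array(p['tvec'],float)
def plane(n,uv,z):
    K,r,t=cam(n);R=cv2.Rodrigues(r)[0];C=-R.T@t
    uv=np.atleast_2d(np.array(uv,float));d=np.c_[uv,np.ones(len(uv))]@np.linalg.inv(K).T@R
    return C+d*((z-C[2])/d[:,2])[:,None]
def proj(n,P):
    K,r,t=cam(n);return cv2.projectPoints(np.array(P,float).reshape(-1,3),r,t,K,None)[0].reshape(-1,2)
def T(pose,P):
    x,y,a=pose;c,s=np.cos(a),np.sin(a);P=np.atleast_2d(np.array(P,float))
    return np.c_[x+c*P[:,0]-s*P[:,1],y+s*P[:,0]+c*P[:,1],P[:,2]]
E
python3 - <<'E'
from h import *
t=cv2.imread("pics/top0.png");s=cv2.imread("pics/side0.png")
# brush in top & side: handle wood + bristle masks
for n,im,(x0,x1,y0,y1) in(("top",t,(380,440,205,300)),("side",s,(290,390,275,345))):
    hsv=cv2.cvtColor(im,cv2.COLOR_BGR2HSV)
    m=cv2.inRange(hsv,(12,90,130),(26,200,255)); k=np.zeros_like(m);k[y0:y1,x0:x1]=m[y0:y1,x0:x1]
    b=cv2.inRange(hsv,(20,150,120),(32,255,255));kb=np.zeros_like(b);kb[y0:y1,x0:x1]=b[y0:y1,x0:x1]
    k[kb>0]=0
    for nm,mm,z in(("handle",k,.146),("bristle",kb,.148)):
        cs=max(cv2.findContours(mm,0,2)[0],key=cv2.contourArea)
        box=cv2.boxPoints(cv2.minAreaRect(cs)); W=plane(n,box,z)
        print(n,nm,box.round(1).tolist(),W[:,:2].round(4).tolist(),"c",W.mean(0).round(4), [round(float(np.linalg.norm(W[i]-W[i-1])),4) for i in (1,2)])
o=np.array([340,185.])
fr=o+np.array([[177,345],[450,278],[478,383],[203,452]])/5-.4
W=plane("top",fr,.1);print("frame",W.round(4).tolist(),W.mean(0))
os_=np.array([270,250.])
fs=os_+np.array([[140,225],[213,174],[402,325],[330,384]])/4-.4
W=plane("side",fs,.1);print("frameS",W.round(4).tolist(),W.mean(0))
dk=o+np.array([[160,552],[65,135],[440,45],[550,460]])/5-.4
W=plane("top",dk,.1);print("deck",W.round(4).tolist(),W.mean(0))
dk=os_+np.array([[48,247],[322,50],[587,245],[305,475]])/4-.4
W=plane("side",dk,.1);print("deckS",W.round(4).tolist(),W.mean(0))
E
```

```text
top handle [[396.8999938964844, 219.60000610351562], [402.8999938964844, 218.39999389648438], [412.6000061035156, 266.8999938964844], [406.6000061035156, 268.1000061035156]] [[0.5679, -0.2343], [0.5716, -0.2521], [0.4265, -0.2775], [0.423, -0.26]] c [ 0.4972 -0.256   0.146 ] [0.0182, 0.1473]
top bristle [[405.79998779296875, 278.0], [416.3999938964844, 275.8999938964844], [419.20001220703125, 290.0], [408.6000061035156, 292.1000061035156]] [[0.3934, -0.2567], [0.3998, -0.2877], [0.3589, -0.2948], [0.3526, -0.264]] c [ 0.3762 -0.2758  0.148 ] [0.0316, 0.0415]
side handle [[323.70001220703125, 311.5], [368.1000061035156, 283.3999938964844], [371.79998779296875, 289.29998779296875], [327.3999938964844, 317.3999938964844]] [[0.4235, -0.2604], [0.5706, -0.2348], [0.5676, -0.257], [0.4224, -0.281]] c [ 0.496  -0.2583  0.146 ] [0.1493, 0.0223]
side bristle [[298.8999938964844, 325.3999938964844], [314.20001220703125, 315.20001220703125], [320.5, 324.70001220703125], [305.20001220703125, 334.79998779296875]] [[0.3502, -0.2702], [0.3967, -0.2608], [0.3962, -0.2934], [0.3505, -0.3021]] c [ 0.3734 -0.2816  0.148 ] [0.0475, 0.0326]
frame [[0.4724, -0.1718, 0.1], [0.5142, -0.3377, 0.1], [0.45, -0.3527, 0.1], [0.4076, -0.1866, 0.1]] [ 0.46104568 -0.26220362  0.1       ]
frameS [[0.4076, -0.1867, 0.1], [0.4711, -0.1712, 0.1], [0.5127, -0.3374, 0.1], [0.4503, -0.3531, 0.1]] [ 0.46041547 -0.26212698  0.1       ]
deck [[0.3475, -0.1602, 0.1], [0.6021, -0.1048, 0.1], [0.6597, -0.3357, 0.1], [0.4037, -0.3944, 0.1]] [ 0.50325366 -0.24876241  0.1       ]
deckS [[0.3469, -0.1741, 0.1], [0.5975, -0.1059, 0.1], [0.6522, -0.3421, 0.1], [0.4043, -0.3997, 0.1]] [ 0.50021004 -0.25545899  0.1       ]
```

Run:
```python
from h import *
t=cv2.imread("pics/top0.png");s=cv2.imread("pics/side0.png")
cv2.imwrite("pics/tR.png",cv2.resize(t[220:280,240:315],None,fx=10,fy=10,interpolation=cv2.INTER_CUBIC))
cv2.imwrite("pics/sR.png",cv2.resize(s[205:275,240:320],None,fx=8,fy=8,interpolation=cv2.INTER_CUBIC))
```

```text
(no output)
```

View pics/tR.png

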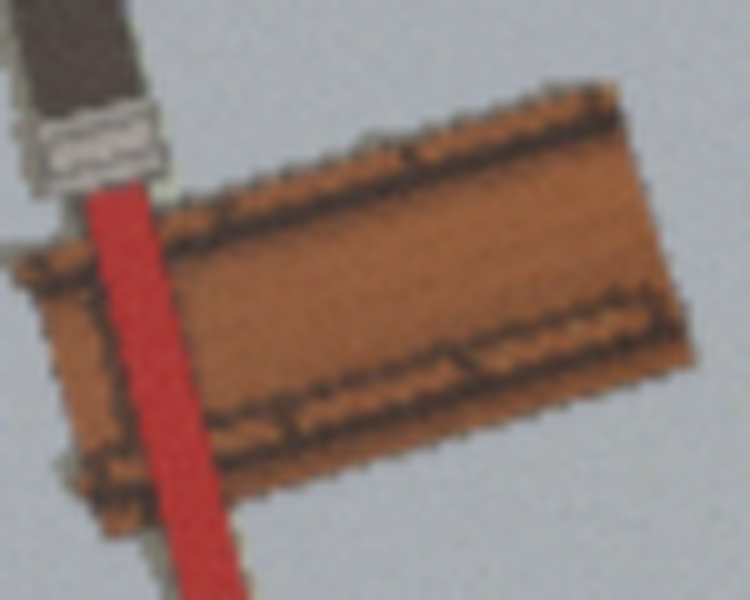

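View pics/sR.png

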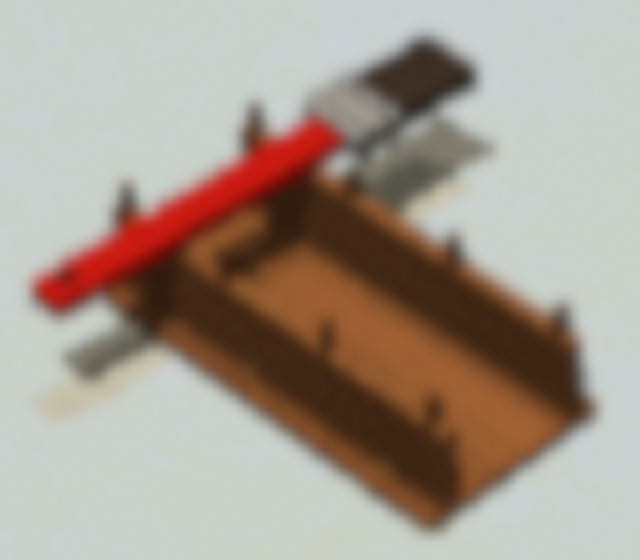

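Run:
```python
from h import *
from scipy.optimize import least_squares
M={"top":(np.array([240,220.]),10,[((-35,-30),(470,362)),((-35,30),(288,418)),((-35,-90),(660,308)),((-35,90),(100,480)),((35,-30),(412,153)),((35,-90),(605,100)),((35,30),(225,210)),((35,90),(35,270))],.058),
"side":(np.array([240,205.]),8,[((35,-30),(455,240)),((35,-90),(562,312)),((-35,90),(127,190)),((35,90),(253,110)),((-35,-30),(326,325)),((-35,-90),(433,400)),((35,30),(352,180))],.062)}
for use in (["top"],["side"],["top","side"]):
    L=[];W=[]
    for n in use:
        o,k,l,z=M[n]
        for a,b in l: L.append(np.array([*a,0])/1000);W.append(plane(n,o+(np.array(b)+.5)/k-.5,z)[0,:2])
    L=np.array(L);W=np.array(W)
    r=least_squares(lambda p:(T(p,L)[:,:2]-W).ravel(),[.5,.1,.25])
    print(use,r.x,np.degrees(r.x[2]),(r.fun*1000).round(1))
p=r.x
im=cv2.imread("pics/top0.png");q=[]
k=6;v=cv2.resize(im[200:300,230:450],None,fx=3.6,fy=3.6,interpolation=cv2.INTER_CUBIC)
def dr(P):
    for u in proj("top",P): cv2.circle(v,tuple(((u-[230,200]+.5)*3.6).astype(int)),2,(0,0,255),-1)
dr(T(p,[[x,y,.063] for x in(-.035,.035) for y in(-.09,-.03,.03,.09)])); dr(T(p,[[x,-.06,.05] for x in(-.035,0,.035)]))
c=(.4607,-.2622,np.radians(14))
dr(T(c,[[x,y,.134] for x in(-.018,.018) for y in(-.05,.05)]))
dr(T((.4621,-.2631,np.radians(190)),[[.11,.018,.148],[.11,-.018,.148],[-.11,.01,.146],[-.11,-.01,.146]]))
cv2.imwrite("pics/chk1.png",v)
```

```text
['top'] [0.49413128 0.13579595 0.30155012] 17.277548937569538 [-1.2 -1.3 -1.4 -0.  -0.6 -0.   0.3 -0.3 -0.   0.4  0.7  3.   0.4 -0.2
  1.7 -1.5]
['side'] [0.49267496 0.13435855 0.30127967] 17.26205344981234 [-0.5 -0.8  0.1  0.7 -0.4 -0.1  0.2 -1.1 -0.6 -1.3 -0.3 -0.1  1.6  2.7]
['top', 'side'] [0.49345213 0.13512624 0.30089733] 17.240146873406164 [-1.9 -2.  -2.  -0.6 -1.3 -0.7 -0.3 -0.9 -0.7 -0.3  0.   2.3 -0.3 -0.9
  1.1 -2.1  0.3 -0.1  0.9  1.4  0.4  0.7  1.  -0.3  0.1 -0.5  0.4  0.6
  2.4  3.5]
```

View pics/chk1.png

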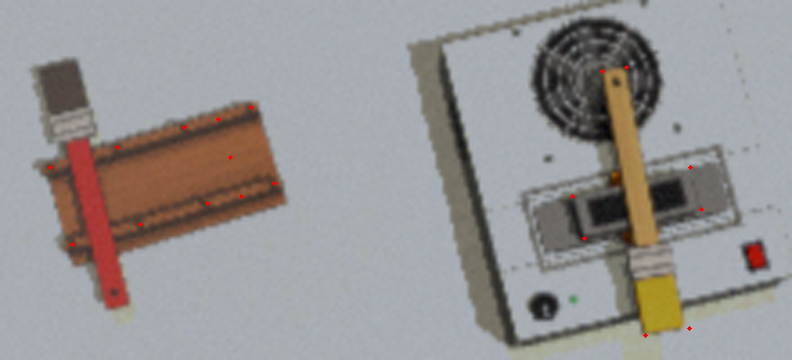

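```bash
cat >> h.py <<'E'
def down(a): # jaw y axis at world angle a, tool z down
    y=np.array([np.cos(a),np.sin(a),0]);z=np.array([0,0,-1.]);x=np.cross(y,z)
    return cv2.Rodrigues(np.c_[x,y,z])[0].ravel()
REST=(.4934,.1351,np.radians(17.24)); CAS=(.4607,-.2622,np.radians(14.0)); BR=(.4621,-.2631,np.radians(190))
E
python3 - <<'E'
from h import *
for nm,p,a in(("br",BR[:2]+(.3,),100),("rest",tuple(T(REST,[[0,-.06,.3]])[0]),107.24),("cas",CAS[:2]+(.3,),14)):
    for k in(0,180): print(nm,p,a+k,solver.ik(np.array(p),down(np.radians(a+k))))
E
```

```text
br (0.4621, -0.2631, 0.3) 100 [-5.61414908e-01  1.00867970e-02  2.01100585e+00 -4.44089210e-16
  1.12050001e+00 -2.30674416e+00]
br (0.4621, -0.2631, 0.3) 280 [-5.61414908e-01  1.00867970e-02  2.01100585e+00 -8.88178420e-16
  1.12050001e+00  8.34848494e-01]
rest (np.float64(0.5111824932821181), np.float64(0.07779569882922027), np.float64(0.3)) 107.24 [ 1.05951837e-01 -1.66455440e-02  2.03764634e+00 -4.44089210e-16
  1.12059185e+00 -1.76573925e+00]
rest (np.float64(0.5111824932821181), np.float64(0.07779569882922027), np.float64(0.3)) 287.24 [ 1.05951837e-01 -1.66455440e-02  2.03764634e+00 -4.44089210e-16
  1.12059185e+00  1.37585340e+00]
cas (0.4607, -0.2622, 0.3) 14 [-0.56138372  0.00708122  2.01403846  0.          1.12047297 -0.80572982]
cas (0.4607, -0.2622, 0.3) 194 [-5.61383724e-01  7.08122028e-03  2.01403846e+00 -8.88178420e-16
  1.12047297e+00  2.33586283e+00]
```

Run:
```python
from h import *
p=robot.get_ee_pos(); robot.move_l([p[0],p[1],.34],velocity=.25)
o=down(np.radians(280))
robot.movep([BR[0],BR[1],.26],o)
robot.move_l([BR[0],BR[1],.1365],velocity=.12)
print(robot.get_ee_pos(),robot.get_force(),robot.get_t())
effector.close_gripper(effort=18)
print(robot.get_width()*91,robot.get_force(),robot.get_t())
robot.move_l([BR[0],BR[1],.26],velocity=.12)
print(robot.get_width()*91,robot.get_t())
for n in("side","top"): cv2.imwrite(f"pics/{n}1.png",optics.capture(n))
```

```text
[ 0.46248985 -0.26336341  0.13715325] [-0.06455237  0.29400854  0.30180556] 5.2583
20.15483055053682 [ 0.32610613 -0.63757989 -0.61132162] 6.3417
19.77695140761756 7.525
```

View pics/side1.png

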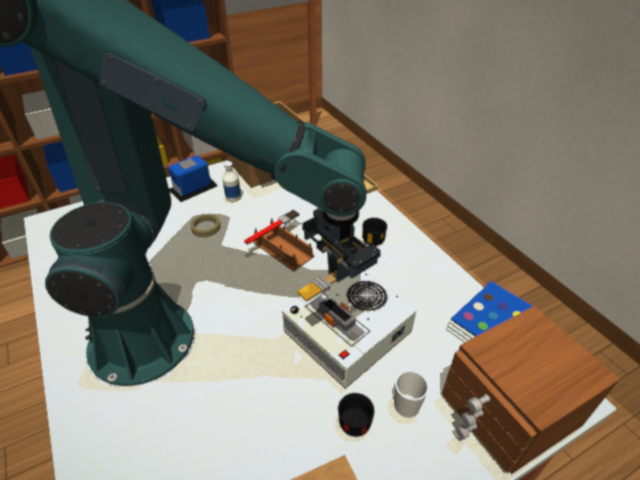

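View pics/top1.png

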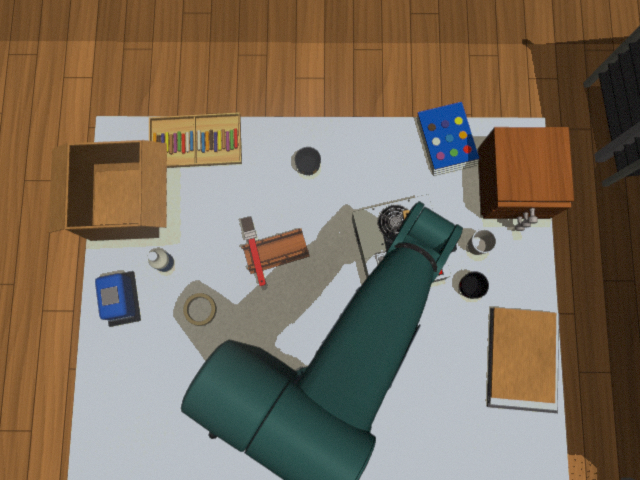

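The brush is held at a width of 19.8 mm, with its bristles at side pixel (312,290). The cassette is uncovered. I'll check tilt and cassette pose from this side picture.

Run:
```python
from h import *
s=cv2.imread("pics/side1.png")
v=cv2.resize(s[250:370,270:410],None,fx=5,fy=5,interpolation=cv2.INTER_CUBIC)
b=(BR[0]+.0004,BR[1]-.0003,BR[2]);z=.26-.1365
for pts,c in((T(b,[[.11,.018,.148+z],[.11,-.018,.148+z],[-.11,.01,.146+z],[-.11,-.01,.146+z]]),(0,0,255)),(T(CAS,[[x,y,.134] for x in(-.018,.018) for y in(-.05,.05)]+[[x,y,.131] for x in(-.03,.03) for y in(-.013,.013)]),(0,255,0))):
    for u in proj("side",pts): cv2.circle(v,tuple(((u-[270,250]+.5)*5).astype(int)),3,c,-1)
cv2.imwrite("pics/chk2.png",v)
```

```text
(no output)
```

View pics/chk2.png

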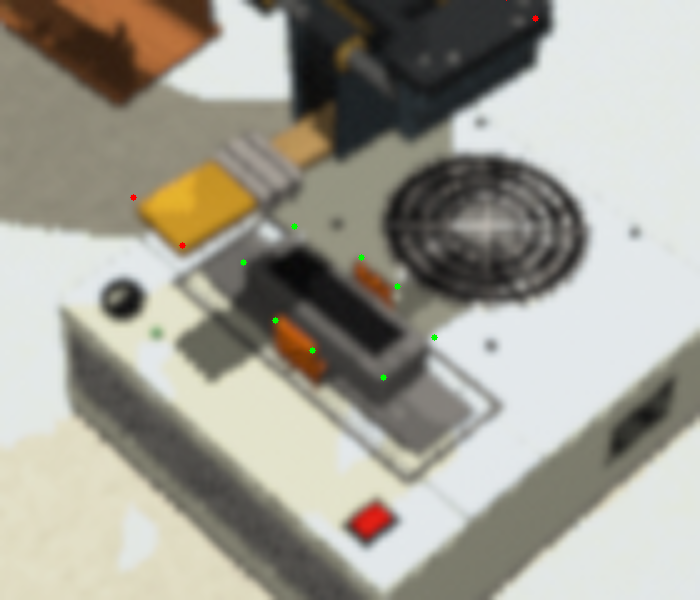

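Run:
```python
from h import *
o=down(np.radians(287.24)); g=T(REST,[[0,-.06,0]])[0]
robot.movep([g[0],g[1],.26],o)
robot.move_l([g[0],g[1],.075],velocity=.15)
f0=np.array(robot.get_force());print(f0)
z=.056
robot.move_l([g[0],g[1],z],velocity=.06)
while z>.0505:
    f=np.array(robot.get_force())-f0;print(round(z,4),np.array(robot.get_ee_pos()).round(4),f.round(2))
    if f[2]>2: break
    z-=.001;robot.move_l([g[0],g[1],z],velocity=.02);robot.wait(.1)
print(robot.get_t())
for n in("side","top"): cv2.imwrite(f"pics/{n}2.png",optics.capture(n))
s=cv2.imread("pics/side2.png");cv2.imwrite("pics/s2z.png",cv2.resize(s[195:295,230:360],None,fx=5,fy=5,interpolation=cv2.INTER_CUBIC))
```

```text
[ 0.92792125 -0.35701518 -0.26043739]
0.056 [0.5109 0.0778 0.0556] [-0.64  0.29 -0.34]
0.055 [0.5113 0.0778 0.0551] [-0.31  0.55  0.17]
0.054 [0.5112 0.0778 0.054 ] [-0.44  0.34  0.13]
0.053 [0.5112 0.0778 0.053 ] [-0.34 -0.57  1.28]
0.052 [0.5114 0.0778 0.0523] [-3.14  0.5   7.39]
12.175
```

View pics/s2z.png

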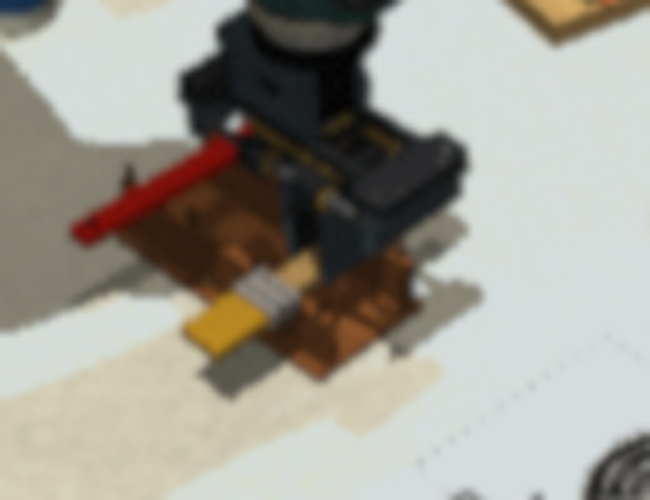

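The brush lies across the rails in the end bay and the contact height is as expected. I'll ease off and release it, then go to above the cassette and take pictures.

Run:
```python
from h import *
g=T(REST,[[0,-.06,0]])[0]
robot.move_l([g[0],g[1],.0528],velocity=.02)
effector.release(); robot.wait(.2)
robot.move_l([g[0],g[1],.28],velocity=.2)
# stand back, toward the robot's middle-left, so cameras see
robot.movep([.25,.5,.34],down(np.radians(287.24)))
for n in("side","top"): cv2.imwrite(f"pics/{n}3.png",optics.capture(n))
print(robot.get_t(),robot.get_width())
t=cv2.imread("pics/top3.png");s=cv2.imread("pics/side3.png")
cv2.imwrite("pics/t3.png",cv2.resize(t[200:305,230:460],None,fx=3.4,fy=3.4,interpolation=cv2.INTER_CUBIC))
cv2.imwrite("pics/t3c.png",cv2.resize(t[220:290,365:445],None,fx=8,fy=8,interpolation=cv2.INTER_CUBIC))
cv2.imwrite("pics/s3.png",cv2.resize(s[195:345,240:400],None,fx=4,fy=4,interpolation=cv2.INTER_CUBIC))
```

```text
17.075 1.0022249822922087
```

View pics/t3.png

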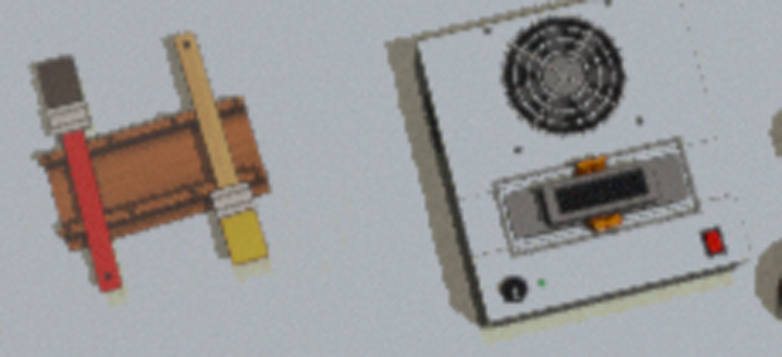

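View pics/t3c.png

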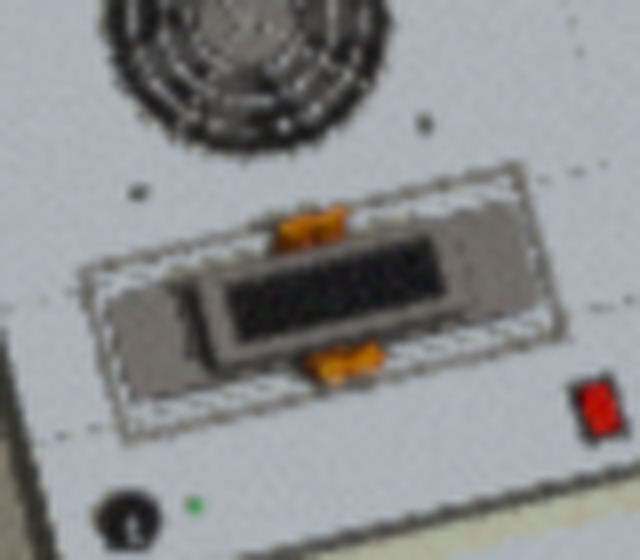

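View pics/s3.png

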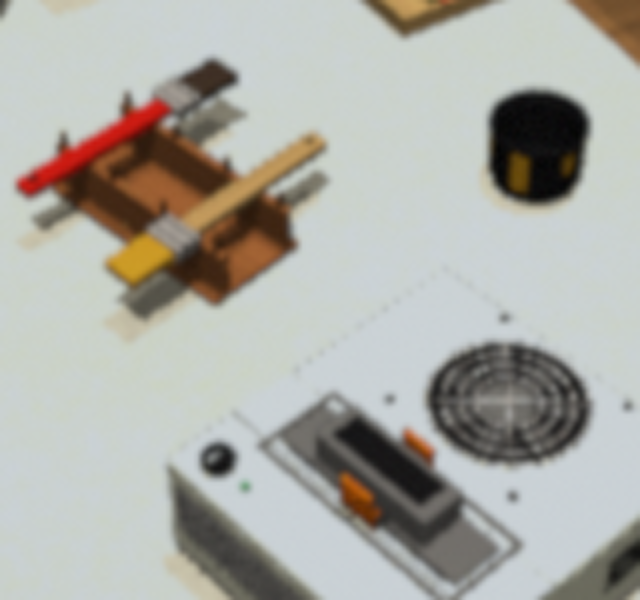

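The brush lies flat across both rails in its own bay, with the bristles at (245,235) in the top crop. Both catches are visible, at (312,228) and (345,362) in the cassette crop. I'll refine the cassette pose from these.

Run:
```python
from h import *
for n,(x0,x1,y0,y1) in(("top",(390,425,240,272)),("side",(310,360,295,330))):
    im=cv2.imread(f"pics/{n}3.png");hsv=cv2.cvtColor(im,cv2.COLOR_BGR2HSV)
    m=cv2.inRange(hsv,(5,140,90),(22,255,255));k=np.zeros_like(m);k[y0:y1,x0:x1]=m[y0:y1,x0:x1]
    c=cv2.connectedComponentsWithStats(k)
    cs=[c[3][i] for i in range(1,c[0]) if c[2][i,4]>8]
    W=plane(n,cs,.125 if n=="top" else .1195);print(n,np.round(cs,1).tolist(),W.round(4).tolist(),W.mean(0).round(4))
o=np.array([365,220.])
for q,z in(([[228,290],[432,238],[445,295],[240,340]],.134),([[80,270],[522,165],[563,338],[127,440]],.1)):
    W=plane("top",o+(np.array(q)+.5)/8-.5,z)[:,:2];e=W[1]-W[0]+W[2]-W[3]
    print(W.mean(0).round(4),np.degrees(np.arctan2(e[1],e[0]))+90)
```

```text
top [[403.8, 248.1], [407.8, 264.7]] [[0.4856, -0.2558, 0.125], [0.4357, -0.2667, 0.125]] [ 0.4607 -0.2612  0.125 ]
side [[344.3, 306.2], [329.1, 318.9]] [[0.4889, -0.252, 0.1195], [0.4345, -0.2687, 0.1195]] [ 0.4617 -0.2604  0.1195]
[ 0.4608 -0.2624] 13.654605640684409
[ 0.4611 -0.262 ] 13.573988111391529
```

Run:
```python
from h import *
x,y=.4610,-.2618;o=down(np.radians(13.8))
robot.movep([x,y,.26],o)
robot.move_l([x,y,.16],velocity=.15)
robot.move_l([x,y,.1035],velocity=.06)
print(robot.get_ee_pos(),robot.get_force())
effector.close_gripper(effort=40);robot.wait(.3)
print(robot.get_width()*91,robot.get_force(),robot.get_moment(),robot.get_t())
cv2.imwrite("pics/side4.png",optics.capture("side"))
```

```text
[ 0.4612045  -0.26194306  0.10381722] [ 1.03450061 -0.04543885  0.02485091]
41.594923667835666 [-5.81421063  2.37190175 16.51540691] [0.22398672 1.20364725 0.02329495] 22.9
```

Run:
```python
import cv2
s=cv2.imread("pics/side4.png");cv2.imwrite("pics/s4z.png",cv2.resize(s[230:350,280:410],None,fx=5,fy=5,interpolation=cv2.INTER_CUBIC))
```

```text
(no output)
```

View pics/s4z.png

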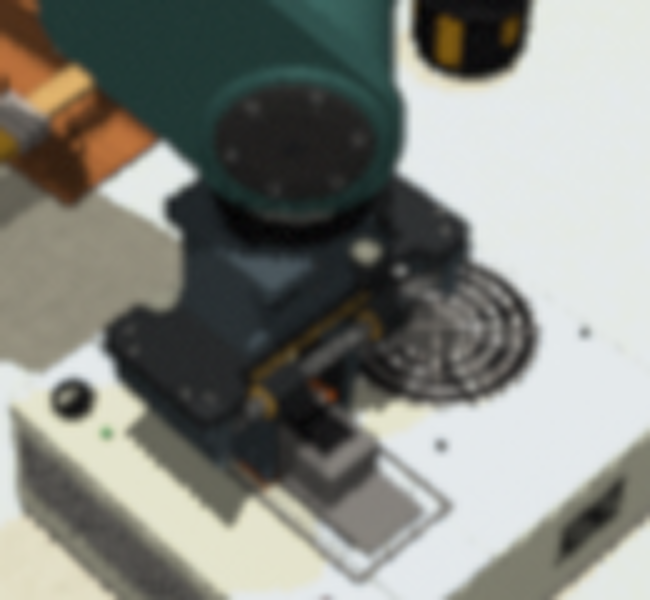

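The grip is on the catches, but it reads 41.6 mm where I expected 47, and there is 16 N of upward force. The tips may be touching the deck. I'll release, raise 4 mm and pinch again to compare.

Run:
```python
from h import *
x,y=.4610,-.2618
effector.release()
robot.move_l([x,y,.1075],velocity=.03);robot.wait(.2)
print(robot.get_ee_pos(),robot.get_force())
for e in(15,40):
    effector.close_gripper(effort=e);robot.wait(.3)
    print(e,robot.get_width()*91,robot.get_force(),robot.get_moment(),robot.get_t())
```

```text
[ 0.46099042 -0.26178821  0.10748099] [ 0.7012849   0.57478045 -0.29710924]
15 44.82364143912256 [-2.39047042  0.74723755  6.07785011] [ 0.08935903  0.32431713 -0.02106175] 25.3833
40 42.145889585257365 [-3.39937958  2.35144743 13.06474809] [ 0.37477501  0.86703314 -0.0104004 ] 25.9
```

Run:
```python
from h import *
x,y=.4610,-.2618
for z in(.109,.112,.118):
    robot.move_l([x,y,z],velocity=.02);robot.wait(.15)
    print(z,robot.get_ee_pos()[2],robot.get_width()*91,np.array(robot.get_force()).round(2),np.array(robot.get_moment()).round(3),robot.get_t())
cv2.imwrite("pics/side5.png",optics.capture("side"))
s=cv2.imread("pics/side5.png");cv2.imwrite("pics/s5z.png",cv2.resize(s[230:350,280:410],None,fx=5,fy=5,interpolation=cv2.INTER_CUBIC))
```

```text
0.109 0.10878477319463087 41.75675333542403 [-0.4  -0.19 -2.26] [-0.092 -0.005  0.001] 26.3
0.112 0.11199109440512016 41.426216052126456 [ 0.11 -0.51 -1.34] [-0.103  0.03  -0.019] 26.75
0.118 0.11793787137144154 41.68354051106332 [ 0.58  0.7  -1.52] [-0.085  0.08  -0.019] 27.35
```

View pics/s5z.png

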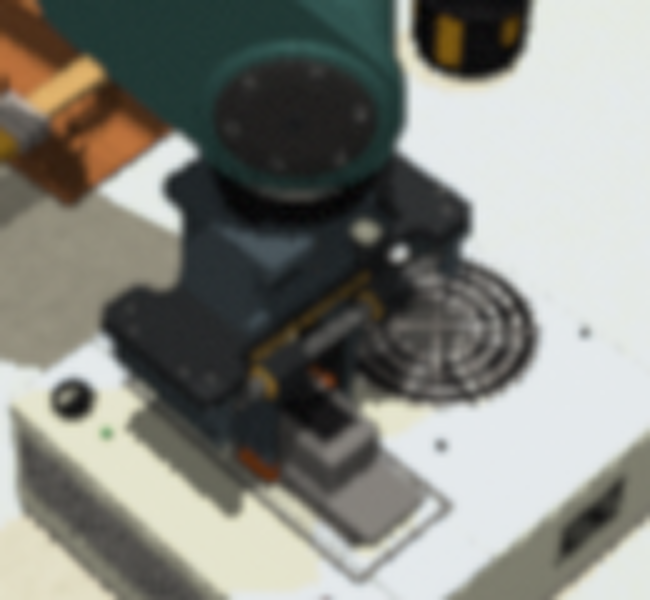

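The cassette is free: the load is about 2 N and it is rising with the gripper. I'll keep lifting straight up.

Run:
```python
from h import *
x,y=.4610,-.2618
for z in(.16,.20,.240):
    robot.move_l([x,y,z],velocity=.05)
    print(z,robot.get_width()*91,np.array(robot.get_force()).round(2),np.array(robot.get_moment()).round(3),robot.get_t())
robot.wait(.5)
for n in("side","top"): cv2.imwrite(f"pics/{n}6.png",optics.capture(n))
print(robot.get_ee_pos(),robot.get_force(),robot.get_t())
s=cv2.imread("pics/side6.png");cv2.imwrite("pics/s6z.png",cv2.resize(s[180:400,230:440],None,fx=2.7,fy=2.7,interpolation=cv2.INTER_CUBIC))
```

```text
0.16 41.7288398819261 [ 0.32  0.54 -1.16] [-0.094  0.058  0.057] 28.3917
0.2 41.53882099419006 [-0.15  0.04 -1.99] [-0.051  0.058 -0.012] 29.3417
0.24 41.59335384884822 [ 0.19  0.15 -1.55] [-0.096  0.047 -0.002] 30.2917
[ 0.46101226 -0.26182307  0.24000991] [-0.88394833 -0.02286896 -1.88630003] 30.8917
```

View pics/s6z.png

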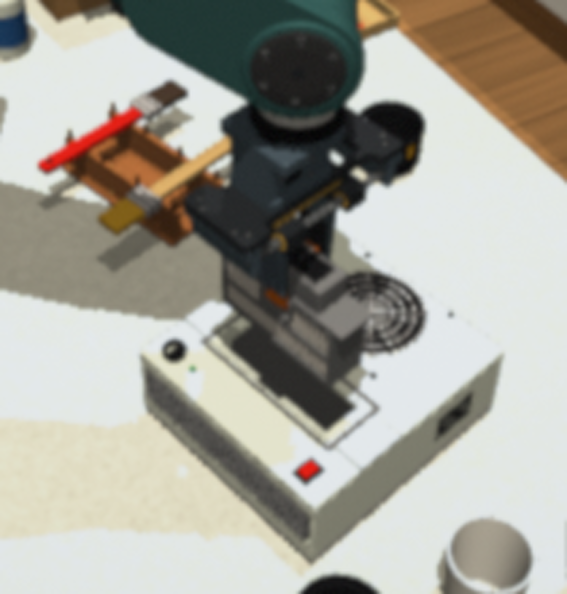

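View pics/top6.png

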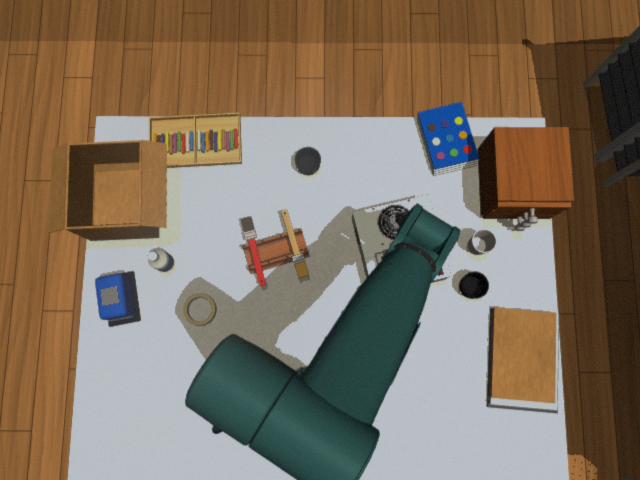

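Run:
```python
from h import *
c=(.461,-.2618,np.radians(13.8))
s=cv2.imread("pics/side6.png");v=cv2.resize(s[250:345,300:380],None,fx=6,fy=6,interpolation=cv2.INTER_CUBIC)
for z,col in((.1625,(0,255,0)),(.2665,(0,0,255)),(.14,(255,0,255))):
    for u in proj("side",T(c,[[-.0205,-.08,z],[.0205,-.08,z],[-.0205,.08,z]])+0): cv2.circle(v,tuple(((u-[300,250]+.5)*6).astype(int)),3,col,-1)
cv2.imwrite("pics/s6c.png",v)
```

```text
(no output)
```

View pics/s6c.png

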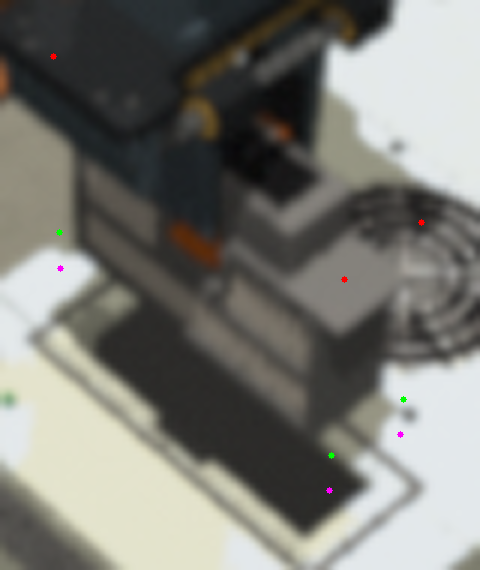

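The lower edge runs from about (80,250) to (308,432) in the crop. It is parallel to the predicted edge and within a few pixels of it, so the cassette is level with its bottom about 60 mm above the deck.

Run:
```python
from h import *
robot.wait(.5)
print(robot.get_width()*91,robot.get_force(),robot.get_ee_pos(),np.abs(robot.get_dq()).max(),robot.get_t())
a=cv2.imread("pics/side6.png");b=optics.capture("side");print((cv2.absdiff(a,b).max(2)>60).sum())
ticket.close_job()
```

```text
41.744306769224636 [-0.54285307  0.62690749 -1.18703848] [ 0.4610026  -0.26180445  0.24000169] 0.0015213774438862446 31.3917
0
the job is handed in; nothing more can be done
```

I finished both parts and handed the job in at about 31.4 s. The brush is lying across both rails of the rest in the free bay at y = -60 mm, released. The cassette is held upright by its pinched catches.

**Final checks**
- **Cassette:** it came straight up with about 2 N of load. The last picture shows it level, with its underside about 60 mm above the deck. The arm and the picture stayed still over the last half second.
- **Brush and surroundings:** the brush lies flat in its bay. The red brush, pots, tape, bottle and mug look undisturbed in the last pictures.

**Readings that disagreed with what I expected**
- **Pinch width:** the gripper read about 41.7 mm where the catches at their stops should measure 47 mm. It read closer (44.8 mm) at a light pinch, so I put it down to the fingers flexing at 40 N, but I did not confirm that.
- **Upward force:** pinching also gave 13–16 N of upward force, including when I let go and pinched again 4 mm higher. It vanished as soon as the lift began.
- **Cassette outline:** its lower part looks shorter in the picture than the stated 160 mm, though the height of its bottom edge matched the prediction to within a few millimetres.

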